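Crack open the sealed dry box and hold its lid ajar

ROBOT

A 6-joint arm with a two-finger parallel gripper is mounted at the origin on a cart in front of the work surface, level with it; the furniture and walls round the work are solid. World frame = base frame: x ahead of the robot, y to its left, z up, the work surface at z = 0. Lengths are in m, angles in rad, forces in N, time in s.
With the tool pointing down it reaches from about 0.35 to 0.975 m from the base axis. Payload 4.9 kg.
Tool frame: the origin (TCP) lies midway between the tips of the shut fingers; the grasp point (between the pads) lies 19 mm behind it; z points along the fingers, y is the line along which they close (so a half turn about z gives the same grasp; the last joint's range is limited). The gripper opens to 85 mm and grips with 20 to 120 N. Pads are 22 mm wide; open, the fingers measure 114 mm over their backs; the gripper's body (76 mm by 85 mm) begins 54 mm behind the grasp point. The pads swing forward as they close: fully open they stand 13 mm farther back than shut.
Start: joints at [-1.455, 0.053, 1.613, -0, 1.476, -0.119], TCP at [0.145, -0.608, 0.231] pointing down, gripper open.
Joint ranges: [-3.01, 3.01], [-1.01, 2.22], [0.06, 2.58], [-1.02, 4.17], [0.09, 2.62], [-3.14, 3.14]. Speed limits (rad/s): [2.57, 2.57, 3.14, 3.14, 3.14, 3.14].

INTERFACE

Orientations are given as a rotation vector (axis times angle).
In Python, from station import ctrl gives the robot as it stands.
- The arm moves only by the tool step_arm, never from a script. Its argument "targets" is a list of rows, each an object with "travel": the shift along the world's x, y, z as a fraction of full scale, a list of three; "angular": the turn, a rotation vector about the world's x, y, z as a fraction of full scale, a list of three; "gripper": the opening, from 0 (shut) to 1 (fully open). In form: [{"travel": [x, y, z], "angular": [rx, ry, rz], "gripper": gripper}, ...]. A call has 1 to 10 rows; each row is the pose to reach, as a shift and turn from the pose commanded when the call began; what a row does not reach only later rows make up. Full scale, the value 1, is 0.6 m for a shift and pi/4 rad for a turn. A row lasts 1/10 s, in which the tool goes at most 50 mm and 8.59 degrees, less where a joint would pass 70% of its speed; a pose out of reach is approached as far as the arm can. A call with a number of a shift or a turn outside -1 to 1 is refused whole. A call with a gripper value outside its range is refused whole. The fingers move at their own pace and stop on an object; "squeeze" is the grip in N (left out, the last holds). Time passes only in rows, so rows that repeat a pose let the fingers close. It gives the time, the measured TCP pose, the force, the opening and the grip force at its end, in the units of the state.
- ctrl.get_obs(): the state, without advancing time (a new reading comes with each control period).
- ctrl.get_image(name): name is "scene" or "top"; returns a dict with "img" (384x512x3 uint8, red, green, blue), "fx", "fy", "cx", "cy" (pixels), "D" ([k1, k2, p1, p2, k3] as OpenCV has them; the pictures are not rectified), "rvec" (rotation vector, rad) and "tvec" (3), from world to camera coordinates, as OpenCV has them. Camera axes: x right, y down, z forward; pixel columns grow to the right and rows downward; lengths in m; the calibration is good to about 2 mm. A picture is of the moment at which its call begins. There is no depth.
- ctrl.finish_job(): hands the job in; it is judged then, once.
The state is a dict: "t": time; "q": joint angles; "dq": joint speeds; "effort": joint torques, N m; "tool_pos": TCP position; "tool_rot": TCP orientation; "contact_force": force on the tool from outside, world axes, zero at the start; "wrist_torque": the same for the moment, N m; "opening": finger opening in m; "grip_force": force on a finger pad.
Only numpy, scipy, OpenCV 4.12 (cv2) and the standard library are available. Lean on these libraries where they do the work, as an engineer would, in place of code of your own. Each camera call takes 0.05 s, during which the arm holds its last target. There are 200 camera calls.

TASK

The white block was left as a weight on the lid of the blue dry box: take it off and set it flat, centred, on the narrow black top of the small raised stand, and let go of it. Then take the bar on the lid, pull it up through the resistance of the sticking seal until it breaks free, and finish the job holding the lid ajar and still, its front edge lifted by about 3 cm, without ever swinging the lid wide open. Do not shift the grease pot, the brass tee or the rubber bung.

Things in the scene. Friction and masses are not known exactly. Their poses are not given: they have to be found in the camera images.
- dry_box: blue case, 150 x 190 mm in plan, with a pale aluminium lid with a grey panel (160 x 200 x 10 mm) hinged along its far (+x) edge. Fixed to the worktop, but its position and yaw vary. Origin: centre of the underside. x points from the front to the hinge, y along the hinge, z up. The closed lid covers x -80..+80 mm, y -100..+100 mm; its top face is at z = 91 mm
- lid (a joint): hinge angle of the dry box's lid in rad: 0 closed, grows as the front edge goes up, stop at 1.3. About 0.19 rad lifts the front edge by 30 mm. The seal sticks: it takes a peak of about 15 N upward at the bar to start the lid, the pull fades over the first 6 to 10 mm, then only the lid's weight (0.35 kg) remains. The seal does not stick again; a lid let go falls shut
- lid_bar (a point): middle of the steel bar handle on the lid: a round bar 12 mm in diameter, along the box's y, 72 mm free between its posts. It moves with the lid. Closed, it lies at (-55, 0, 128) mm in the dry_box frame, so its axis is 37 mm above the lid's top face
- lid_lip (a point): middle of the lid's front lower edge; closed, at (-80, 0, 81) mm in the dry_box frame. It moves with the lid
- lid_hinge (a point): middle of the lid's hinge axis, at (80, 0, 85) mm in the dry_box frame; the axis runs along the box's y
- block: loose white acetal block 30 (x) x 48 (y) x 24 (z) mm, at the start lying flat on the lid behind the bar, its long (y) side roughly along the box's x. Origin: centre of its underside, z up
- stand: small fixed stand, 70 mm high: round dark foot 90 mm in diameter, slim column, and a flat black top 26 (x) x 60 (y) mm without rims. Origin: centre of the underside, z up; position and yaw vary
- stand_top (a point): centre of the stand's flat top face, 70 mm above the worktop; axes as the stand's (the 60 mm side along y)
- grease_pot: bystander: white pot with green cap, 48 mm in diameter, 49 mm high; origin at the centre of its underside
- brass_tee: bystander: brass tee fitting 28 x 38 x 20 mm; origin at the centre of its underside
- rubber_bung: bystander: red-brown rubber bung 32 mm in diameter, 28 mm high; origin at the centre of its underside
Mind the look-alikes: they are no part of the job. Of the things shaped like the stand, the black one is meant. Leave any green look-alike of the block alone.

How it is judged:
By the outcome, as a careful person would: the job done as asked, in the order asked, and still so for the second after the job is handed in, while the arm keeps its last pose, push and grip.
It also fails if it takes over 48 s, if anything falls off the work surface, if the arm or the gripper's body presses on something with over 40 N, if the wrist force passes 120 N, or if a joint passes its speed limit or range.

## Working session

There is one attempt and no reset: what is moved stays moved. The work goes in short steps, Python scripts to look and compute and a tool call to move; the robot and the scene stay as the last step left them, time stands still between calls to the robot, and variables do not carry over. Pictures are saved under pics/ and viewed, at most 10 in all, crops included, and the job is handed in when it is done.

Besides the shell and the picture viewer there is one more tool, called after "Emit:" by a JSON object that holds its "api" and its "payload". step_arm: Moves the arm, as the interface text tells. Its arguments: {"type":"object","properties":{"targets":{"type":"array"},"squeeze":{"type":"number"}},"required":["targets"]}

```bash
mkdir -p pics; ls; python3 - <<'E'
from station import ctrl
import cv2,pickle
o=ctrl.get_obs()
print({k:o[k] for k in('t','tool_pos','tool_rot','opening','contact_force')})
d={}
for n in('scene','top'):
    im=ctrl.get_image(n); d[n]=im
    cv2.imwrite(f'pics/{n}0.png',cv2.cvtColor(im['img'],cv2.COLOR_RGB2BGR))
    print(n,im['fx'],im['cx'],im['D'],im['rvec'],im['tvec'])
pickle.dump(d,open('v0.pkl','wb'))
E
```

```text
pics
{'t': 0.0, 'tool_pos': array([ 0.1453172 , -0.60722571,  0.23006196]), 'tool_rot': array([-3.11793655e+00, -3.67658551e-01, -4.28937829e-06]), 'opening': 0.08545340496684165, 'contact_force': array([-0.08788466,  0.25588662, -0.64639329])}
scene 417.0674536050747 252.98173337087238 [0.02060577 0.         0.         0.         0.        ] [ 1.14643725 -2.25558975  1.10145994] [0.33371575 0.34993164 0.71032925]
top 451.39816894435734 257.18732741125984 [0.03802445 0.         0.         0.         0.        ] [ 2.11023537 -2.1352186   0.22766792] [0.04035343 0.56448678 1.17171465]
```

View pics/scene0.png

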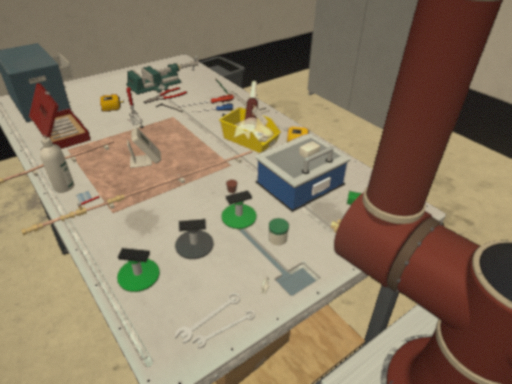

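View pics/top0.png

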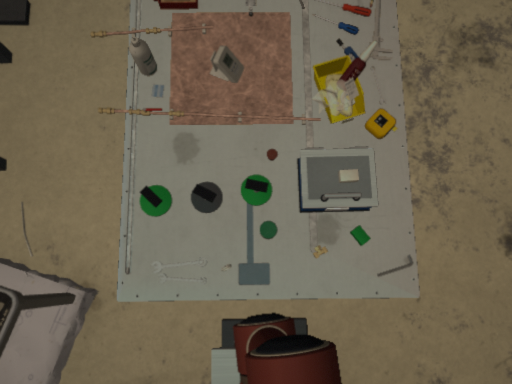

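Both views show the box with the white block on its lid (top ≈(348,175)) and the bar in front of it (top ≈(340,197)). The dark-footed stand is at top (207,197), scene (193,240). The green-footed stands are decoys. The pot is at top (268,230), the bung at (272,154) and the tee at about (320,251). I'll zoom in next.

```bash
python3 - <<'E'
import pickle,cv2,numpy as np
d=pickle.load(open('v0.pkl','rb'))
t=d['top']['img'][...,::-1]; s=d['scene']['img'][...,::-1]
def c(im,x0,x1,y0,y1,f): return cv2.resize(im[y0:y1,x0:x1],None,fx=f,fy=f,interpolation=cv2.INTER_CUBIC)
a=c(t,290,390,140,220,4); b=c(t,185,235,175,220,5)
e=c(s,250,350,130,210,4); f=c(s,170,220,210,260,5)
W=np.zeros((600,800,3),np.uint8)
W[:320,:400]=a; W[:320,400:]=e; W[325:325+225,:250]=b; W[325:575,400:650]=f
cv2.imwrite('pics/z0.png',W)
E
```

```text
(no output)
```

View pics/z0.png

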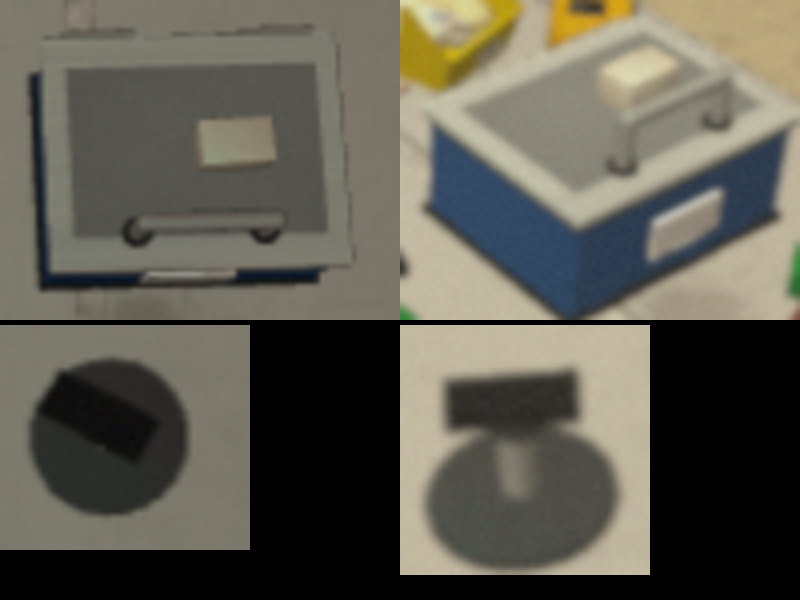

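```bash
cat > h.py <<'E'
import numpy as np,cv2
def cam(d):
    K=np.array([[d['fx'],0,d['cx']],[0,d['fy'],d['cy']],[0,0,1.]]);R=cv2.Rodrigues(np.array(d['rvec']))[0]
    return K,np.array(d['D']),R,np.array(d['tvec'])
def ray(d,p):
    K,D,R,t=cam(d); q=cv2.undistortPoints(np.array(p,float).reshape(-1,1,2),K,D).reshape(-1,2)
    return -R.T@t,(np.c_[q,np.ones(len(q))])@R
def onz(d,p,z):
    C,r=ray(d,p); return C+r*((z-C[2])/r[:,2])[:,None]
def tri(d1,p1,d2,p2):
    P=[];q=[]
    for d,p in((d1,p1),(d2,p2)):
        K,D,R,t=cam(d);P.append(np.c_[R,t]);q.append(cv2.undistortPoints(np.array(p,float).reshape(-1,1,2),K,D).reshape(-1,2).T)
    X=cv2.triangulatePoints(P[0],P[1],q[0],q[1]); return (X[:3]/X[3]).T
def proj(d,X):
    K,D,R,t=cam(d); return cv2.projectPoints(np.array(X,float).reshape(-1,1,3),np.array(d['rvec']),t,K,D)[0].reshape(-1,2)
def quad(mask,x0,y0,f):
    cs=cv2.findContours(mask,cv2.RETR_EXTERNAL,cv2.CHAIN_APPROX_NONE)[0];c=max(cs,key=cv2.contourArea);h=cv2.convexHull(c)
    for e in np.linspace(.01,.15,60):
        a=cv2.approxPolyDP(h,e*cv2.arcLength(h,True),True)
        if len(a)<=4:break
    k=lambda v:np.round((v+.5)/f-.5+[x0,y0],2)
    return k(a.reshape(-1,2)),k(np.array(cv2.minAreaRect(c)[0])),cv2.contourArea(c)/f/f,k(cv2.boxPoints(cv2.minAreaRect(c)))
def up(d,x0,x1,y0,y1,f=8): return cv2.resize(d['img'][y0:y1,x0:x1],None,fx=f,fy=f,interpolation=cv2.INTER_CUBIC)
E
python3 - <<'E'
from h import *;import pickle
np.set_printoptions(precision=4,suppress=True)
d=pickle.load(open('v0.pkl','rb'));T,S=d['top'],d['scene']
for x in(T,S): print('C',ray(x,[[0,0]])[0])
for n,dd,w in(('blkT',T,(332,366,163,186)),('blkS',S,(295,325,139,159))):
    u=up(dd,*w).astype(int); print(n,np.percentile(u.reshape(-1,3),[10,50,90,99],axis=0))
    warm=u[...,0]-u[...,2]
    for th in ( (12,),(22,)): 
        print(th,*quad(((warm>th[0])*255).astype(np.uint8),w[0],w[2],8))
for n,dd,w in(('stT',T,(188,228,180,215)),('stS',S,(172,214,210,246))):
    g=up(dd,*w).max(2)
    print(n,np.percentile(g,[2,10,30,50,90]))
    for th in (36,42): print(th,*quad(((g<th)*255).astype(np.uint8),w[0],w[2],8))
E
```

```text
C [0.3216 0.0525 1.2598]
C [-0.0679  0.4789  0.7102]
blkT [[ 84.  84.  76.]
 [ 86.  87.  79.]
 [141. 136. 114.]
 [145. 146. 123.]]
(12,) [[357.69 168.69]
 [357.44 180.81]
 [338.31 181.81]
 [339.19 169.44]] [348.14 175.3 ] 270.546875 [[337.06 169.13]
 [358.34 167.78]
 [359.21 181.47]
 [337.93 182.83]]
(22,) [[357.19 169.06]
 [357.94 179.56]
 [339.31 181.06]
 [339.31 170.19]] [348.39 175.07] 192.5234375 [[338.21 169.83]
 [357.76 168.5 ]
 [358.57 180.3 ]
 [339.02 181.63]]
blkS [[139. 134. 117.]
 [161. 155. 133.]
 [210. 199. 165.]
 [219. 214. 176.]]
(12,) [[324.44 138.56]
 [324.44 158.44]
 [294.56 158.44]
 [294.56 138.56]] [309.5 148.5] 593.765625 [[294.56 138.56]
 [324.44 138.56]
 [324.44 158.44]
 [294.56 158.44]]
(22,) [[324.44 138.56]
 [317.06 154.94]
 [298.44 153.81]
 [301.69 143.94]] [312.3  148.09] 335.203125 [[295.26 146.79]
 [322.57 134.43]
 [329.33 149.39]
 [302.02 161.74]]
stT [ 14.  17.  43.  51. 125.]
36 [[197.06 184.44]
 [216.31 193.56]
 [212.19 202.06]
 [192.81 192.44]] [204.59 192.94] 232.5 [[191.81 192.68]
 [196.83 182.78]
 [217.38 193.21]
 [212.36 203.1 ]]
42 [[196.94 184.31]
 [216.19 192.44]
 [212.44 202.81]
 [192.44 192.69]] [204.9  192.88] 263.6015625 [[191.47 192.88]
 [197.32 181.8 ]
 [218.33 192.89]
 [212.48 203.96]]
stS [ 47.  51.  81. 126. 196.]Traceback (most recent call last):
  File "<stdin>", line 13, in <module>
  File "h.py", line 18, in quad
    cs=cv2.findContours(mask,cv2.RETR_EXTERNAL,cv2.CHAIN_APPROX_NONE)[0];c=max(cs,key=cv2.contourArea);h=cv2.convexHull(c)
                                                                           ~~~^^^^^^^^^^^^^^^^^^^^^^^^
ValueError: max() iterable argument is empty
```

```bash
python3 - <<'E'
from h import *;import pickle
np.set_printoptions(precision=4,suppress=True)
d=pickle.load(open('v0.pkl','rb'));T,S=d['top'],d['scene']
def q(dd,w,f): 
    r=quad((f(up(dd,*w).astype(int))*255).astype(np.uint8),w[0],w[2],8); return r
o=lambda Q:Q[np.argsort(np.arctan2(*(Q-Q.mean(0)).T))]
for th in(185,195):
  r=q(S,(297,322,140,159),lambda u:u[...,0]>th); print('blkS',th,r[0].tolist(),r[1],r[2])
for th in(70,80):
  r=q(S,(172,214,210,240),lambda u:u.max(2)<th); print('stS',th,r[0].tolist(),r[1],r[2])
# lid
r=q(T,(294,382,143,214),lambda u:(u.max(2)>105)&(u[...,0]>u[...,2]-5)&(u[...,1]-u[...,0]>=0)); print('lidT',r[0].tolist(),r[2])
t=up(T,294,382,143,214,1).astype(int)
print('T rows', [tuple(T['img'][y,300]) for y in (146,150,160)], tuple(T['img'][155,303]),tuple(T['img'][155,297]),tuple(T['img'][195,375]),tuple(T['img'][195,381]))
tt=q(T,(188,228,180,215),lambda u:u.max(2)<38)
print('stand onz .07');P=onz(T,tt[0],.07);print(P,P.mean(0))
b=q(T,(332,366,163,186),lambda u:u[...,0]>112);print('blkT',b[0],b[2]);P=onz(T,b[0],.115);print(P,P.mean(0))
E
```

```text
blkS 185 [[318.31, 145.06], [305.81, 152.69], [300.19, 147.69], [311.94, 141.69]] [309.19 146.39] 113.65625
blkS 195 [[317.81, 145.06], [306.81, 151.31], [300.69, 147.31], [311.81, 142.19]] [309.32 146.38] 91.765625
stS 70 [[203.69, 220.31], [196.31, 231.69], [179.94, 228.94], [180.31, 221.81]] [192.01 226.38] 226.1171875
stS 80 [[210.06, 239.44], [180.31, 229.81], [179.44, 222.19], [203.44, 219.69]] [194.54 230.41] 313.2421875
lidT [[373.06, 151.44], [377.06, 204.19], [302.56, 206.81], [300.19, 150.19]] 3967.7890625
T rows [(np.uint8(124), np.uint8(122), np.uint8(108)), (np.uint8(126), np.uint8(125), np.uint8(113)), (np.uint8(86), np.uint8(89), np.uint8(86))] (np.uint8(124), np.uint8(124), np.uint8(111)) (np.uint8(126), np.uint8(123), np.uint8(110)) (np.uint8(122), np.uint8(122), np.uint8(109)) (np.uint8(124), np.uint8(119), np.uint8(105))
stand onz .07
[[0.578  0.1957 0.07  ]
 [0.5528 0.1433 0.07  ]
 [0.5291 0.1542 0.07  ]
 [0.5566 0.2072 0.07  ]] [0.5541 0.1751 0.07  ]
blkT [[357.19 168.94]
 [358.19 179.31]
 [340.06 180.56]
 [339.56 169.69]] 205.953125
[[ 0.6054 -0.2276  0.115 ]
 [ 0.5776 -0.2286  0.115 ]
 [ 0.5748 -0.1813  0.115 ]
 [ 0.6039 -0.1814  0.115 ]] [ 0.5904 -0.2047  0.115 ]
```

```bash
python3 - <<'E'
from h import *;import pickle
np.set_printoptions(precision=4,suppress=True)
d=pickle.load(open('v0.pkl','rb'));T,S=d['top'],d['scene']
f=8;u=up(T,290,390,140,220,f).astype(float);g=u.max(2)
X=lambda p:(np.array(p)+.5)/f-.5
def edge(fix,lo,hi,axis,pol): # strongest gradient within lo..hi
    out=[]
    for k in fix:
        k0=int((k-(140 if axis=='x' else 290))*f); off=290 if axis=='x' else 140
        line=(g[k0] if axis=='x' else g[:,k0])[int((lo-off)*f):int((hi-off)*f)]
        gr=np.convolve(line,np.r_[np.ones(6),-np.ones(6)],'valid')*pol  # pol=+1 rising
        i=gr.argmax()+5.5; v=lo+(i+.5)/f-.5+.06
        out.append((v,k) if axis=='x' else (k,v))
    return np.array(out)
def line(P,z):
    W=onz(T,P,z);vx,vy,x,y=cv2.fitLine(W[:,:2].astype(np.float32),cv2.DIST_HUBER,0,.001,.001).ravel();return np.degrees(np.arctan2(vy,vx)),(x,y)
L=edge(np.arange(162,190,2),303,313,'x',-1);R=edge(np.arange(162,190,2),365,377,'x',1);B=edge(np.arange(312,366,3),152,162,'y',-1)
F=edge(np.r_[304:324:2,350:366:2],202,212,'y',-1)
for n,P,z in(('L',L,.091),('R',R,.091),('B',B,.091),('Front',F,.081)): print(n,line(P,z))
# bar: bright strip columns
bt=edge(np.arange(328,357,2),191,195.5,'y',1);bb=edge(np.arange(328,357,2),194,199,'y',-1)
print(bt[::4],bb[::4]);print('bar@.128',line((bt+bb)/2,.128))
bl=[[318.31,145.06],[305.81,152.69],[300.19,147.69],[311.94,141.69]]
P=onz(T,[[357.19,168.94],[358.19,179.31],[340.06,180.56],[339.56,169.69]],.115);print('proj blk in S',proj(S,P),'meas',bl)
print('blk tri',tri(T,[[348.7,174.6]],S,[np.mean(bl,0)]))
Q=np.array([[.578,.1957,.07],[.5528,.1433,.07],[.5291,.1542,.07],[.5566,.2072,.07]]);print('proj stand in S',proj(S,Q),proj(S,Q-[0,0,.005]))
E
```

```text
L (np.float32(0.99955297), (np.float32(0.60173744), np.float32(-0.09844949)))
R (np.float32(0.5512542), (np.float32(0.5923277), np.float32(-0.2664428)))
B (np.float32(-89.10079), (np.float32(0.64790064), np.float32(-0.18018155)))
Front (np.float32(-89.343124), (np.float32(0.5106088), np.float32(-0.16859113)))
[[328.    193.56 ]
 [336.    193.56 ]
 [344.    193.06 ]
 [352.    192.935]] [[328.    196.935]
 [336.    196.435]
 [344.    196.435]
 [352.    196.31 ]]
bar@.128 (np.float32(-89.22363), (np.float32(0.534401), np.float32(-0.1765956)))
proj blk in S [[311.578  141.018 ]
 [319.0186 145.4473]
 [306.487  151.6067]
 [299.0779 146.63  ]] meas [[318.31, 145.06], [305.81, 152.69], [300.19, 147.69], [311.94, 141.69]]
blk tri [[ 0.591  -0.2052  0.1125]]
proj stand in S [[178.6623 221.3217]
 [204.6425 218.2881]
 [206.0104 226.1147]
 [178.7246 228.8133]] [[178.8742 222.9578]
 [204.7674 219.9177]
 [206.1333 227.7534]
 [178.9404 230.4579]]
```

Emit:
{"api": "step_arm", "payload": {"targets": [{"travel": [0.05, 0.045, 0.02], "angular": [0, 0, -0.02], "gripper": 1}, {"travel": [0.12, 0.108, 0.02], "angular": [0, 0, -0.05], "gripper": 1}, {"travel": [0.2, 0.18, 0.02], "angular": [0, 0, -0.08], "gripper": 1}, {"travel": [0.28, 0.25, 0.02], "angular": [0, 0, -0.1], "gripper": 1}, {"travel": [0.36, 0.32, 0.02], "angular": [0, 0, -0.12], "gripper": 1}, {"travel": [0.44, 0.4, 0.02], "angular": [0, 0, -0.15], "gripper": 1}, {"travel": [0.52, 0.47, 0.01], "angular": [0, 0, -0.18], "gripper": 1}, {"travel": [0.6, 0.54, 0], "angular": [0, 0, -0.2], "gripper": 1}, {"travel": [0.67, 0.61, -0.02], "angular": [0, 0, -0.22], "gripper": 1}, {"travel": [0.72, 0.65, -0.05], "angular": [0, 0, -0.242], "gripper": 1}], "squeeze": 40}}

```text
t: 1.1
tool_pos: [0.5094, -0.2785, 0.2215]
tool_rot: [3.14, 0.069, 0.002]
contact_force: [1.1, 0.1, -0.4]
opening: 0.0854
grip_force: 0.0
```

Emit:
{"api": "step_arm", "payload": {"targets": [{"travel": [0.023, 0.02, 0], "angular": [0, 0, 0], "gripper": 0.85}, {"travel": [0.023, 0.02, 0], "angular": [0, 0, 0], "gripper": 0.85}, {"travel": [0.023, 0.02, 0], "angular": [0, 0, 0], "gripper": 0.85}, {"travel": [0.023, 0.02, 0], "angular": [0, 0, 0], "gripper": 0.85}]}}

```text
t: 1.5
tool_pos: [0.521, -0.2689, 0.2213]
tool_rot: [3.141, 0.068, -0.0]
contact_force: [-0.4, 0.4, 0.3]
opening: 0.0726
grip_force: 0.0
```

Emit:
{"api": "step_arm", "payload": {"targets": [{"travel": [0.05, 0.045, -0.03], "angular": [0, 0, 0], "gripper": 0.85}, {"travel": [0.1, 0.09, -0.06], "angular": [0, 0, 0], "gripper": 0.85}, {"travel": [0.116, 0.106, -0.09], "angular": [0, 0, 0], "gripper": 0.85}, {"travel": [0.116, 0.106, -0.12], "angular": [0, 0, 0], "gripper": 0.85}, {"travel": [0.116, 0.106, -0.14], "angular": [0, 0, 0], "gripper": 0.85}, {"travel": [0.116, 0.106, -0.16], "angular": [0, 0, 0], "gripper": 0.85}, {"travel": [0.116, 0.106, -0.18], "angular": [0, 0, 0], "gripper": 0.85}, {"travel": [0.116, 0.106, -0.195], "angular": [0, 0, 0], "gripper": 0.85}, {"travel": [0.116, 0.106, -0.205], "angular": [0, 0, 0], "gripper": 0.85}, {"travel": [0.116, 0.106, -0.205], "angular": [0, 0, 0], "gripper": 0.85}]}}

```text
t: 2.5
tool_pos: [0.5907, -0.2045, 0.0973]
tool_rot: [-3.14, -0.07, 0.002]
contact_force: [-0.7, -0.1, 0.5]
opening: 0.0725
grip_force: 0.0
```

Emit:
{"api": "step_arm", "payload": {"targets": [{"travel": [0, 0, -0.005], "angular": [0, 0, 0], "gripper": 0.8}, {"travel": [0, 0, -0.005], "angular": [0, 0, 0], "gripper": 0.6}, {"travel": [0, 0, -0.005], "angular": [0, 0, 0], "gripper": 0.4}, {"travel": [0, 0, -0.005], "angular": [0, 0, 0], "gripper": 0.3}, {"travel": [0, 0, -0.005], "angular": [0, 0, 0], "gripper": 0.3}, {"travel": [0, 0, -0.005], "angular": [0, 0, 0], "gripper": 0.3}, {"travel": [0, 0, -0.005], "angular": [0, 0, 0], "gripper": 0.3}, {"travel": [0, 0, -0.005], "angular": [0, 0, 0], "gripper": 0.3}], "squeeze": 40}}

```text
t: 3.3
tool_pos: [0.5918, -0.2046, 0.0959]
tool_rot: [3.14, 0.07, 0.002]
contact_force: [-0.2, 0.4, 4.0]
opening: 0.0472
grip_force: 41.8
```

Emit:
{"api": "step_arm", "payload": {"targets": [{"travel": [0, 0, 0.02], "angular": [0, 0, 0], "gripper": 0.3}, {"travel": [0, 0, 0.06], "angular": [0, 0, 0], "gripper": 0.3}, {"travel": [0, 0, 0.11], "angular": [0, 0, 0], "gripper": 0.3}, {"travel": [-0.005, 0.03, 0.15], "angular": [0, 0, -0.05], "gripper": 0.3}, {"travel": [-0.01, 0.08, 0.16], "angular": [0, 0, -0.1], "gripper": 0.3}, {"travel": [-0.015, 0.14, 0.16], "angular": [0, 0, -0.2], "gripper": 0.3}, {"travel": [-0.02, 0.2, 0.16], "angular": [0, 0, -0.3], "gripper": 0.3}, {"travel": [-0.025, 0.26, 0.16], "angular": [0, 0, -0.4], "gripper": 0.3}, {"travel": [-0.03, 0.32, 0.16], "angular": [0, 0, -0.5], "gripper": 0.3}, {"travel": [-0.04, 0.38, 0.16], "angular": [0, 0, -0.58], "gripper": 0.3}]}}

```text
t: 4.3
tool_pos: [0.5668, 0.0249, 0.1913]
tool_rot: [3.075, -0.645, -0.001]
contact_force: [0.7, 0.7, -0.7]
opening: 0.047
grip_force: 41.4
```

Emit:
{"api": "step_arm", "payload": {"targets": [{"travel": [-0.01, 0.06, -0.01], "angular": [0, 0, -0.03], "gripper": 0.3}, {"travel": [-0.02, 0.12, -0.02], "angular": [0, 0, -0.05], "gripper": 0.3}, {"travel": [-0.022, 0.17, -0.03], "angular": [0, 0, -0.06], "gripper": 0.3}, {"travel": [-0.022, 0.21, -0.05], "angular": [0, 0, -0.064], "gripper": 0.3}, {"travel": [-0.022, 0.23, -0.06], "angular": [0, 0, -0.064], "gripper": 0.3}, {"travel": [-0.022, 0.24, -0.06], "angular": [0, 0, -0.064], "gripper": 0.3}, {"travel": [-0.022, 0.24, -0.06], "angular": [0, 0, -0.064], "gripper": 0.3}, {"travel": [-0.022, 0.24, -0.06], "angular": [0, 0, -0.064], "gripper": 0.3}]}}

```text
t: 5.1
tool_pos: [0.5546, 0.1667, 0.1559]
tool_rot: [3.058, -0.719, 0.001]
contact_force: [0.1, -0.5, -0.1]
opening: 0.0471
grip_force: 41.4
```

```bash
python3 - <<'E'
from station import ctrl
from h import *;import pickle
d={n:ctrl.get_image(n) for n in('scene','top')}; pickle.dump(d,open('v1.pkl','wb'))
S,T=d['scene'],d['top']
W=np.zeros((600,800,3),np.uint8)
p=proj(S,[[.5546,.1667,.15]])[0].astype(int);q=proj(T,[[.5546,.1667,.15]])[0].astype(int);print(p,q)
a=up(S,p[0]-40,p[0]+40,p[1]-40,p[1]+60,5);W[:500,:400]=a;b=up(T,q[0]-40,q[0]+40,q[1]-40,q[1]+60,5);W[:500,400:]=b
cv2.imwrite('pics/z1.png',W[...,::-1])
E
```

```text
[192 194] [204 186]
```

View pics/z1.png

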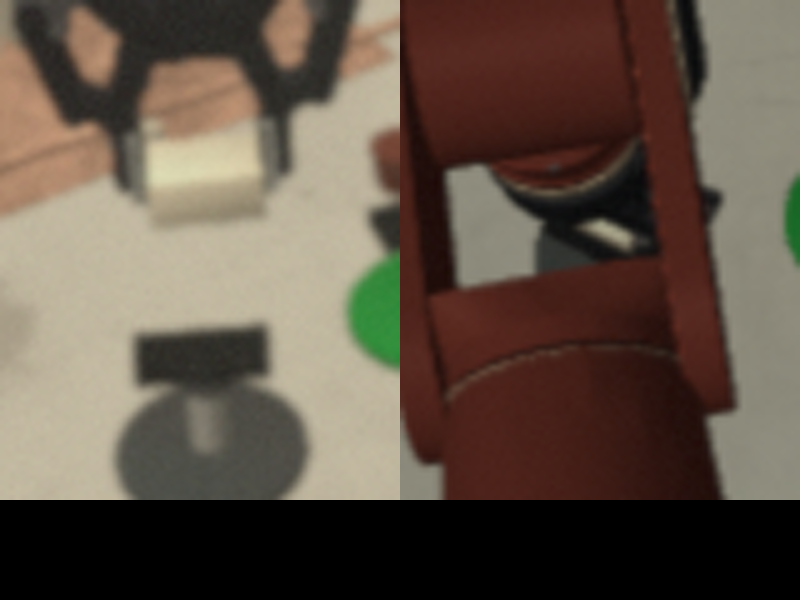

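The scene view shows the block level between the pads, bottom front edge from about (182,199) to (205,197) px, above the black top. I'll compare that with the predicted position.

```bash
python3 - <<'E'
from h import *;import pickle
np.set_printoptions(precision=2,suppress=True)
d=pickle.load(open('v1.pkl','rb'));S=d['scene']
a=np.radians(63.5);l=np.array([np.cos(a),np.sin(a),0]);n=np.array([-l[1],l[0],0])
c=np.array([.5546,.1667,.151])
print(proj(S,[c+.024*l+.015*n,c-.024*l+.015*n]))
print(proj(S,[c+.024*l+.015*n+[0,0,.024],c-.024*l+.015*n+[0,0,.024]]),proj(S,[c+.024*l-.015*n+[0,0,.024],c-.024*l-.015*n+[0,0,.024]]))
print('px per mm n', proj(S,[c+.001*n])-proj(S,[c]),'z',proj(S,[c+[0,0,.001]])-proj(S,[c]))
g=up(S,172,215,170,205,8).astype(int)
for col in(186,190,194,198,202):
    v=g[:,(col-172)*8+4]; gr=np.convolve(v.sum(1),np.r_[np.ones(6),-np.ones(6)],'valid')
    i=gr.argsort()[::-1]; print(col,[ (round(170+(k+6)/8-.5,1),int(gr[k])) for k in range(1,len(gr)-1) if abs(gr[k])>60 and abs(gr[k])>=abs(gr[k-1]) and abs(gr[k])>abs(gr[k+1])])
E
```

```text
[[181.38 199.51]
 [204.49 197.21]]
[[180.31 190.5 ]
 [203.82 188.24]] [[179.73 181.7 ]
 [202.64 179.57]]
px per mm n [[0.03 0.29]] z [[-0.04 -0.37]]
186 [(171.2, 67), (174.0, -122), (176.9, 92), (181.9, 329), (190.6, -204), (192.0, -138), (193.8, -69), (194.4, -64), (194.9, -67), (196.1, -87), (199.1, 207)]
190 [(170.5, 136), (173.2, -171), (175.0, 94), (180.9, 312), (189.8, -225), (193.6, -79), (194.0, -79), (194.5, -71), (194.9, -69), (196.1, -75), (198.5, 248)]
194 [(171.5, -135), (174.0, 100), (179.0, 137), (180.4, 228), (183.2, 70), (189.9, -223), (192.0, -102), (193.9, -64), (194.4, -63), (194.9, -62), (196.1, -66), (198.0, 253)]
198 [(170.4, -99), (172.9, 123), (179.0, 167), (180.0, 138), (184.2, 75), (184.5, 75), (189.4, -240), (193.9, -97), (197.8, 270)]
202 [(170.9, 301), (174.0, 100), (177.1, 129), (178.2, 162), (180.4, 89), (183.5, 80), (186.1, 64), (189.0, -234), (193.6, -79), (197.0, 280)]
```

Emit:
{"api": "step_arm", "payload": {"targets": [{"travel": [-0.001, 0.014, 0], "angular": [0, 0, 0], "gripper": 0.3}, {"travel": [-0.001, 0.014, -0.02], "angular": [0, 0, 0], "gripper": 0.3}, {"travel": [-0.001, 0.014, -0.05], "angular": [0, 0, 0], "gripper": 0.3}, {"travel": [-0.001, 0.014, -0.08], "angular": [0, 0, 0], "gripper": 0.3}, {"travel": [-0.001, 0.014, -0.1], "angular": [0, 0, 0], "gripper": 0.3}, {"travel": [-0.001, 0.014, -0.115], "angular": [0, 0, 0], "gripper": 0.3}, {"travel": [-0.001, 0.014, -0.122], "angular": [0, 0, 0], "gripper": 0.3}, {"travel": [-0.001, 0.014, -0.125], "angular": [0, 0, 0], "gripper": 0.3}, {"travel": [-0.001, 0.014, -0.125], "angular": [0, 0, 0], "gripper": 0.3}]}}

```text
t: 6.1
tool_pos: [0.5539, 0.1759, 0.0806]
tool_rot: [-3.058, 0.718, -0.001]
contact_force: [0.0, 0.7, -0.2]
opening: 0.0469
grip_force: 41.4
```

Emit:
{"api": "step_arm", "payload": {"targets": [{"travel": [0, -0.001, -0.003], "angular": [0, 0, 0], "gripper": 0.3}, {"travel": [0, -0.001, -0.005], "angular": [0, 0, 0], "gripper": 0.3}, {"travel": [0, -0.001, -0.0065], "angular": [0, 0, 0], "gripper": 0.3}, {"travel": [0, -0.001, -0.0065], "angular": [0, 0, 0], "gripper": 0.3}]}}

```text
t: 6.5
tool_pos: [0.5535, 0.1753, 0.0764]
tool_rot: [-3.058, 0.718, -0.0]
contact_force: [0.6, -0.7, 0.1]
opening: 0.047
grip_force: 41.4
```

Emit:
{"api": "step_arm", "payload": {"targets": [{"travel": [0, 0, -0.0015], "angular": [0, 0, 0], "gripper": 0.3}, {"travel": [0, 0, -0.0015], "angular": [0, 0, 0], "gripper": 0.3}]}}

```text
t: 6.7
tool_pos: [0.5535, 0.1753, 0.0754]
tool_rot: [3.058, -0.718, -0.0]
contact_force: [0.1, -0.4, -0.8]
opening: 0.0473
grip_force: 41.4
```

Emit:
{"api": "step_arm", "payload": {"targets": [{"travel": [0, 0, -0.0015], "angular": [0, 0, 0], "gripper": 0.3}, {"travel": [0, 0, -0.0015], "angular": [0, 0, 0], "gripper": 0.3}]}}

```text
t: 6.9
tool_pos: [0.5537, 0.1754, 0.075]
tool_rot: [-3.058, 0.718, -0.0]
contact_force: [-0.7, -0.7, 1.1]
opening: 0.0468
grip_force: 41.6
```

Emit:
{"api": "step_arm", "payload": {"targets": [{"travel": [0, 0, -0.001], "angular": [0, 0, 0], "gripper": 0.3}, {"travel": [0, 0, -0.001], "angular": [0, 0, 0], "gripper": 0.3}]}}

```text
t: 7.1
tool_pos: [0.5537, 0.1754, 0.0749]
tool_rot: [3.058, -0.718, 0.0]
contact_force: [-2.7, -0.4, 5.7]
opening: 0.047
grip_force: 42.1
```

Emit:
{"api": "step_arm", "payload": {"targets": [{"travel": [0, 0, 0], "angular": [0, 0, 0], "gripper": 0.57}, {"travel": [0, 0, 0], "angular": [0, 0, 0], "gripper": 0.6}, {"travel": [0, 0, 0], "angular": [0, 0, 0], "gripper": 0.7}, {"travel": [0, 0, 0], "angular": [0, 0, 0], "gripper": 0.8}, {"travel": [0, 0, 0], "angular": [0, 0, 0], "gripper": 0.8}, {"travel": [0, 0, 0.02], "angular": [0, 0, 0], "gripper": 0.8}, {"travel": [0, 0, 0.06], "angular": [0, 0, 0], "gripper": 0.8}, {"travel": [0, 0, 0.12], "angular": [0, 0, 0], "gripper": 0.8}, {"travel": [0, 0, 0.18], "angular": [0, 0, 0], "gripper": 0.8}, {"travel": [0, -0.01, 0.22], "angular": [0, 0, 0], "gripper": 0.8}]}}

```text
t: 8.1
tool_pos: [0.5546, 0.1699, 0.2104]
tool_rot: [-3.057, 0.716, -0.007]
contact_force: [0.4, 0.5, 0.3]
opening: 0.0683
grip_force: 0.0
```

Emit:
{"api": "step_arm", "payload": {"targets": [{"travel": [0, -0.03, 0.02], "angular": [0, 0, -0.1], "gripper": 0.8}, {"travel": [-0.005, -0.09, 0.02], "angular": [0, 0, -0.2], "gripper": 0.8}, {"travel": [-0.01, -0.16, 0.02], "angular": [0, 0, -0.3], "gripper": 0.8}, {"travel": [-0.015, -0.23, 0.02], "angular": [0, 0, -0.4], "gripper": 0.8}, {"travel": [-0.02, -0.3, 0.02], "angular": [0, 0, -0.5], "gripper": 0.8}, {"travel": [-0.025, -0.37, 0.02], "angular": [0, 0, -0.6], "gripper": 0.8}, {"travel": [-0.03, -0.44, 0.02], "angular": [0, 0, -0.7], "gripper": 0.8}, {"travel": [-0.03, -0.5, 0.02], "angular": [0, 0, -0.8], "gripper": 0.8}, {"travel": [-0.033, -0.55, 0.02], "angular": [0, 0, -0.9], "gripper": 0.8}, {"travel": [-0.033, -0.58, 0.02], "angular": [0, 0, -1.0], "gripper": 0.8}]}}

```text
t: 9.1
tool_pos: [0.5335, -0.1811, 0.2191]
tool_rot: [2.546, -1.84, 0.002]
contact_force: [-0.0, -0.1, 0.1]
opening: 0.0683
grip_force: 0.0
```

Emit:
{"api": "step_arm", "payload": {"targets": [{"travel": [0, -0.01, 0], "angular": [0, 0, -0.1], "gripper": 0.8}, {"travel": [0, -0.01, 0], "angular": [0, 0, -0.25], "gripper": 0.8}, {"travel": [0, -0.01, 0], "angular": [0, 0, -0.393], "gripper": 0.8}, {"travel": [0, -0.01, 0], "angular": [0, 0, -0.393], "gripper": 0.8}, {"travel": [0, -0.01, 0], "angular": [0, 0, -0.393], "gripper": 0.8}]}}

```text
t: 9.6
tool_pos: [0.5338, -0.1847, 0.2187]
tool_rot: [-2.241, 2.201, -0.001]
contact_force: [-0.2, 0.9, -0.6]
opening: 0.0682
grip_force: 0.0
```

```bash
python3 - <<'E'
from station import ctrl
from h import *;import pickle
np.set_printoptions(precision=4,suppress=True)
d={n:ctrl.get_image(n) for n in('scene','top')}; pickle.dump(d,open('v2.pkl','wb'))
S,T=d['scene'],d['top']
o=ctrl.get_obs();print(o['t'],o['q'],o['tool_pos'],o['tool_rot'])
def q(dd,w,f): return quad((f(up(dd,*w).astype(int))*255).astype(np.uint8),w[0],w[2],8)
b=q(T,(188,228,172,210),lambda u:(u[...,0]>100)&(u[...,0]-u[...,2]>18));P=onz(T,b[0],.094);print(b[0],b[2],P,P.mean(0))
W=np.zeros((500,800,3),np.uint8)
W[:400,:400]=up(T,165,245,150,230,5);W[:500,400:]=up(S,150,230,180,280,5)
cv2.imwrite('pics/z2.png',W[...,::-1])
E
```

```text
9.7 [-0.4648 -0.0824  1.7682  0.      1.4553  2.6595] [ 0.5338 -0.1846  0.2184] [-2.2405  2.202  -0.0007]
[[197.31 183.06]
 [213.44 190.94]
 [208.56 200.81]
 [193.31 194.06]] 219.296875 [[0.5766 0.1919 0.094 ]
 [0.5549 0.1494 0.094 ]
 [0.5287 0.162  0.094 ]
 [0.5471 0.202  0.094 ]] [0.5518 0.1763 0.094 ]
```

View pics/z2.png

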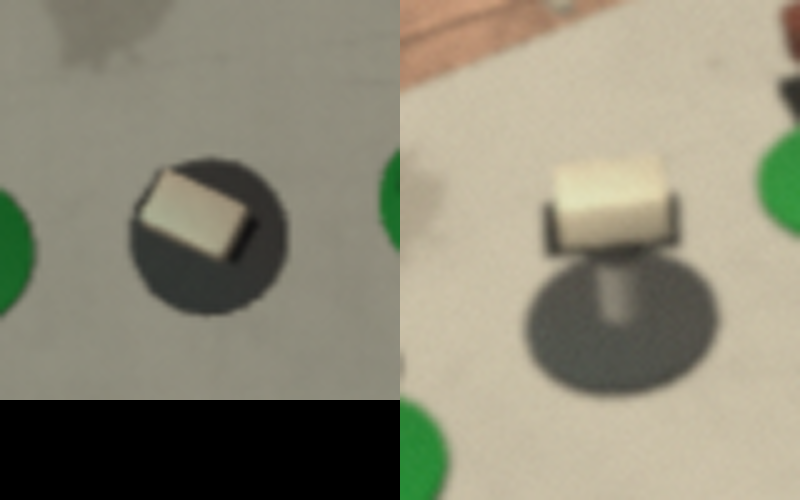

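Emit:
{"api": "step_arm", "payload": {"targets": [{"travel": [0.002, 0.003, -0.02], "angular": [0, 0, 0], "gripper": 0.7}, {"travel": [0.002, 0.003, -0.05], "angular": [0, 0, 0], "gripper": 0.7}, {"travel": [0.002, 0.003, -0.08], "angular": [0, 0, 0], "gripper": 0.7}, {"travel": [0.002, 0.003, -0.11], "angular": [0, 0, 0], "gripper": 0.7}, {"travel": [0.002, 0.003, -0.14], "angular": [0, 0, 0], "gripper": 0.7}, {"travel": [0.002, 0.003, -0.16], "angular": [0, 0, 0], "gripper": 0.7}, {"travel": [0.002, 0.003, -0.175], "angular": [0, 0, 0], "gripper": 0.7}, {"travel": [0.002, 0.003, -0.182], "angular": [0, 0, 0], "gripper": 0.7}, {"travel": [0.002, 0.003, -0.182], "angular": [0, 0, 0], "gripper": 0.7}, {"travel": [0.002, 0.003, -0.182], "angular": [0, 0, 0], "gripper": 0.7}]}}

```text
t: 10.7
tool_pos: [0.5354, -0.1831, 0.1095]
tool_rot: [-2.239, 2.204, -0.002]
contact_force: [-0.4, -0.2, -0.4]
opening: 0.0595
grip_force: 0.0
```

Emit:
{"api": "step_arm", "payload": {"targets": [{"travel": [0, 0, 0], "angular": [0, 0, 0], "gripper": 0.4}, {"travel": [0, 0, 0], "angular": [0, 0, 0], "gripper": 0.25}, {"travel": [0, 0, 0], "angular": [0, 0, 0], "gripper": 0.15}, {"travel": [0, 0, 0], "angular": [0, 0, 0], "gripper": 0}, {"travel": [0, 0, 0], "angular": [0, 0, 0], "gripper": 0}, {"travel": [0, 0, 0], "angular": [0, 0, 0], "gripper": 0}, {"travel": [0, 0, 0], "angular": [0, 0, 0], "gripper": 0}, {"travel": [0, 0, 0], "angular": [0, 0, 0], "gripper": 0}], "squeeze": 70}}

```text
t: 11.5
tool_pos: [0.5348, -0.183, 0.1093]
tool_rot: [2.239, -2.204, -0.0]
contact_force: [-3.0, 0.7, 5.7]
opening: 0.0097
grip_force: 68.5
```

Emit:
{"api": "step_arm", "payload": {"targets": [{"travel": [0.0006, 0, 0.0033], "angular": [0, 0.019, 0], "gripper": 0}, {"travel": [0.0013, 0, 0.0067], "angular": [0, 0.038, 0], "gripper": 0}, {"travel": [0.002, 0, 0.01], "angular": [0, 0.057, 0], "gripper": 0}, {"travel": [0.0028, 0, 0.0133], "angular": [-0.001, 0.076, 0], "gripper": 0}]}}

```text
t: 11.9
tool_pos: [0.5359, -0.183, 0.1159]
tool_rot: [2.206, -2.172, -0.07]
contact_force: [-2.6, -3.1, -2.1]
opening: 0.0101
grip_force: 69.5
```

Emit:
{"api": "step_arm", "payload": {"targets": [{"travel": [0.0008, 0, 0.0033], "angular": [0, 0.019, 0], "gripper": 0}, {"travel": [0.0017, 0, 0.0067], "angular": [0, 0.038, 0], "gripper": 0}, {"travel": [0.0026, 0, 0.01], "angular": [0, 0.057, 0], "gripper": 0}, {"travel": [0.0035, 0, 0.0133], "angular": [-0.001, 0.076, 0], "gripper": 0}, {"travel": [0.0035, 0, 0.0133], "angular": [-0.001, 0.076, 0], "gripper": 0}]}}

```text
t: 12.4
tool_pos: [0.5388, -0.1829, 0.1256]
tool_rot: [2.176, -2.141, -0.13]
contact_force: [-4.9, -1.2, 1.2]
opening: 0.0097
grip_force: 69.7
```

```bash
cat > lid.py <<'E'
from station import ctrl
from h import *;import pickle,sys
np.set_printoptions(precision=4,suppress=True)
S=ctrl.get_image('scene');T=ctrl.get_image('top');o=ctrl.get_obs();print(o['t'],o['tool_pos'],o['contact_force'],o['opening'])
W=np.zeros((480,800,3),np.uint8);W[:480,:]=cv2.resize(S['img'][130:220,235:385],(800,480),interpolation=cv2.INTER_CUBIC)
cv2.imwrite(f'pics/{sys.argv[1]}.png',W[...,::-1])
yaw=np.radians(.8);c,s=np.cos(yaw),np.sin(yaw)
def lip(th,y,px=-.16,pz=-.004):
    p=np.array([.0+.08+px*np.cos(th)+pz*np.sin(th)*-1*-1,y,.085+pz*np.cos(th)-px*np.sin(th)])
    return [.5906+.0+(p[0])*c-y*s,-.1823+p[0]*s+y*c,p[2]]
for th in(0,.1,.12,.15,.19,.22):
    P=proj(S,[lip(th,.1),lip(th,-.1),lip(th,.1,pz=.006)]);print(th,P.round(1).tolist(),'crop',((P-[235,130])*[800/150,480/90]).round(0).tolist())
E
python3 lid.py z3
```

```text
12.5 [ 0.5387 -0.1829  0.1254] [-5.3931 -1.5596  0.6556] 0.009859020567134731
0 [[293.5, 188.2], [349.6, 160.7], [293.8, 184.9]] crop [[312.0, 310.0], [611.0, 164.0], [314.0, 293.0]]
0.1 [[293.9, 182.9], [350.5, 155.6], [293.9, 179.4]] crop [[314.0, 282.0], [616.0, 137.0], [314.0, 264.0]]
0.12 [[293.9, 181.8], [350.6, 154.6], [293.9, 178.3]] crop [[314.0, 276.0], [617.0, 131.0], [314.0, 257.0]]
0.15 [[293.9, 180.1], [350.8, 153.0], [293.8, 176.5]] crop [[314.0, 267.0], [617.0, 123.0], [314.0, 248.0]]
0.19 [[293.9, 177.8], [350.9, 150.8], [293.7, 174.1]] crop [[314.0, 255.0], [618.0, 111.0], [313.0, 235.0]]
0.22 [[293.8, 176.1], [350.9, 149.1], [293.5, 172.3]] crop [[314.0, 246.0], [618.0, 102.0], [312.0, 226.0]]
```

View pics/z3.png

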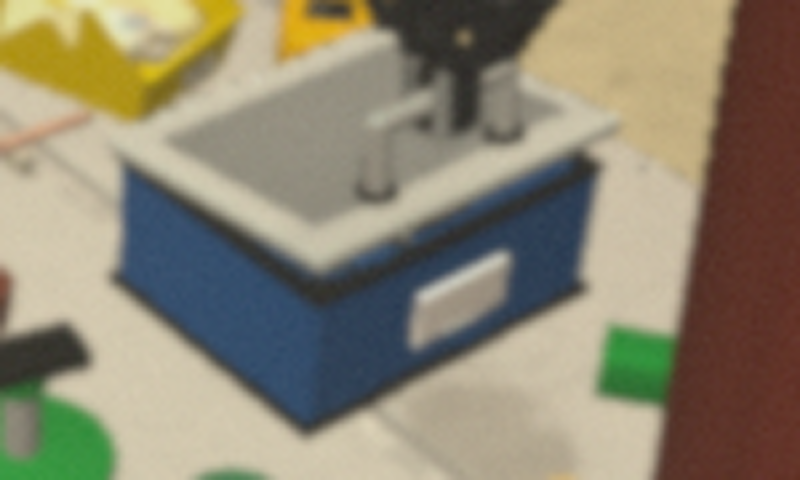

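The picture shows the bar held and the lid evenly ajar, front-left lower corner at crop (318,274). That fits θ≈0.12, so the seal has broken. I'll go on to 0.19.

Emit:
{"api": "step_arm", "payload": {"targets": [{"travel": [0.0005, 0, 0.0025], "angular": [0, 0.015, 0], "gripper": 0}, {"travel": [0.0012, 0, 0.005], "angular": [0, 0.03, 0], "gripper": 0}, {"travel": [0.0018, 0, 0.0075], "angular": [0, 0.045, 0], "gripper": 0}, {"travel": [0.0024, 0, 0.01], "angular": [-0.001, 0.06, 0], "gripper": 0}, {"travel": [0.003, 0, 0.0125], "angular": [-0.001, 0.075, 0], "gripper": 0}, {"travel": [0.0035, 0, 0.015], "angular": [-0.001, 0.089, 0], "gripper": 0}, {"travel": [0.0035, 0, 0.015], "angular": [-0.001, 0.089, 0], "gripper": 0}, {"travel": [0.0035, 0, 0.015], "angular": [-0.001, 0.089, 0], "gripper": 0}]}}

```text
t: 13.3
tool_pos: [0.5415, -0.1829, 0.1337]
tool_rot: [2.139, -2.106, -0.199]
contact_force: [1.3, -1.8, -1.9]
opening: 0.0097
grip_force: 69.5
```

```bash
python3 lid.py z4|head -1
```

```text
13.4 [ 0.5414 -0.1829  0.1337] [ 2.8916 -1.8318 -3.084 ] 0.009796459993983792
```

View pics/z4.png

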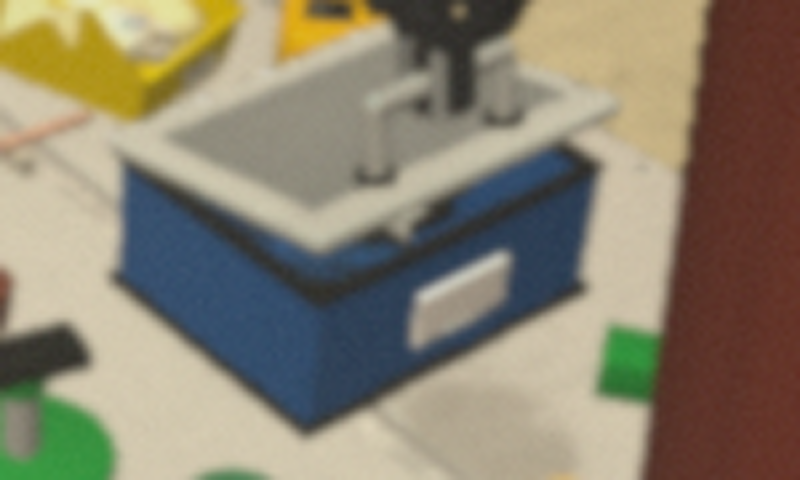

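The lid's front-left lower corner is now at crop (318,254), which matches θ≈0.19, about 30 mm. I'll settle, check and hand in.

Emit:
{"api": "step_arm", "payload": {"targets": [{"travel": [0, 0, 0.0005], "angular": [0, 0, 0], "gripper": 0}, {"travel": [0, 0, 0.0005], "angular": [0, 0, 0], "gripper": 0}, {"travel": [0, 0, 0.0005], "angular": [0, 0, 0], "gripper": 0}, {"travel": [0, 0, 0.0005], "angular": [0, 0, 0], "gripper": 0}, {"travel": [0, 0, 0.0005], "angular": [0, 0, 0], "gripper": 0}]}}

```text
t: 13.9
tool_pos: [0.5415, -0.1829, 0.1338]
tool_rot: [2.139, -2.106, -0.198]
contact_force: [5.1, -2.4, -4.3]
opening: 0.0098
grip_force: 69.3
```

```bash
python3 - <<'E'
from station import ctrl
from h import *;import pickle
d=pickle.load(open('v2.pkl','rb'))['scene']['img'].astype(int);S=ctrl.get_image('scene')['img'].astype(int)
print('stand region diff',abs(S-d)[200:265,165:225].mean())
o=ctrl.get_obs();print(o['t'],o['tool_pos'],o['contact_force'],abs(o['dq']).max())
print(ctrl.finish_job())
E
```

```text
stand region diff 7.898717948717949
13.95 [ 0.54148671 -0.18290678  0.133847  ] [ 5.37494359 -1.59581723 -4.32353979] 0.0013991164284569897
the job is handed in; nothing more can be done
None
```

I handed the job in at about 14 s with the white block released on the black stand and the lid held still by its bar, its front edge up about 3 cm. In the pictures the block sat within about 2 mm of centre. A last before/after comparison of the stand area differed slightly (7.9 mean), which I put down to image noise or shadow but did not check by eye, and I did not re-measure the pot, tee and bung.

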